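# Roller on the pivot pin, bracket held in the nut-running fixture

### The job

Get the dark steel bracket ready for its nut: put the white flanged roller over the bracket's upright pin, all the way down, and let go of it. Then push the bracket into the corner of the aluminium fixture, flat on the plate and square, its pin end tight against the end stop and its side tight against the long stop, and finish while still holding it there with the gripper, pressed firmly against both stops for the nut runner. Leave the star knob, the hose clamp and the spanner where they lie.

Things in the scene. Friction and masses are not known exactly. Their poses are not given: they have to be found in the camera images.
- fixture: aluminium fixture plate 270 x 240 x 12 mm fixed on the bench, turned up to 0.3 rad. Origin: centre of its underside, on the bench. Its z is up; its top face is 12 mm up. The two stops on it are dark steel bars, 14 mm high above the plate; seen from the robot the long stop is on the right (its -y side) and the end stop on the far side (+x). A fixed red bin of nuts, 75 mm high, stands on the bench beyond it, over 0.77 m ahead of the robot
- corner (a point): the point on the plate's top face where the inner faces of the two stops would meet: in the fixture's frame x +110, y -70, z +12 mm; axes as the fixture's. The bracket's place is on the -x, +y side of it: fully home, the bracket's centre is 60 mm towards -x and 35 mm towards +y from this point and its axes agree with the fixture's
- long_stop: dark steel bar 110 (x) x 20 (y) x 14 mm, fixed on the plate, along the fixture's x axis. Its inner face looks to the fixture's +y, 10 mm from its origin, which is the centre of its underside; it ends 25 mm short of the corner
- end_stop: dark steel bar 20 (x) x 50 (y) x 14 mm, fixed on the plate, along the fixture's y axis. Its inner face looks to the fixture's -x, 10 mm from its origin, which is the centre of its underside
- bracket: loose dark steel bracket, about 0.55 to 0.85 kg, lying on the fixture plate clear of both stops (30 to 100 mm from home each way) and turned up to 0.35 rad from square; it slides under a push of a few newtons. Base 120 (x) x 70 (y) x 8 mm; origin: centre of its underside, z up. On the base stand a flat upright lug at x -33 mm and a bright pivot pin at x +33 mm (the far end from the robot)
- lug (a point): middle of the bracket's upright lug, 40 mm above the bracket's underside; axes as the bracket's. The lug is 8 mm thick (y), 50 mm long (x) and runs from the base (8 mm) to 66 mm above the underside, its top rounded to 36 mm long above 48 mm; it can be gripped across its thickness from above. It is welded to the base, so the bracket goes with it
- pin_seat (a point): centre of the round collar's top face at the foot of the bracket's pin, 11 mm above the bracket's underside and at its x +33 mm; the roller sits down on this face. Axes as the bracket's. The collar is 28 mm across. The pin is 15 mm across up to 35 mm above this point, narrows over 3 mm to a threaded end 10 mm across, and ends 53 mm above this point
- roller_center (a point): centre (half-way up) of the white nylon roller, a spool 34 mm high, 45 g, standing upright on a blue mat: two flanges 44 mm across and 7 mm thick, waist 33 mm across, through bore 19 mm across; z up along the bore. It is gripped across its flanges
- mat: thin blue mat 260 x 200 x 3 mm fixed on the bench; origin: centre of its underside. The roller and the star knob stand on it
- star_knob_center (a point): bystander: black six-lobed star knob, 46 mm across, with an upright steel stud, 42 mm high in all, on the mat; this point is on its axis, 11 mm above the mat. Leave it
- hose_clamp: bystander: steel ring 58 mm across, 13 mm high, with a small screw housing, on the bench to the right. Origin: centre of its underside. Leave it
- spanner: bystander: spanner 170 mm long lying on the bench to the right, along its x axis. Leave it
Not all that is in view belongs to the job. Several things look just like the part that bears roller_center: the one meant starts farthest from the robot's base. Of the things shaped like the bracket, the steel one is meant.

How it is judged (in metres and radians):
On the way:
1. the roller sits fully down on the bracket's pin and is let go (horizontal distance between roller_center and pin_seat below 0.004 m and z of roller_center in the frame of pin_seat between 0.0145 and 0.0195 m and angle between the z axis of roller_center and the z axis of pin_seat, either way round below 0.1 rad and contact force between the fingers and roller below 0.2 N), for 0.2 s.
At the end, for the whole second after the job is handed in: Gripper on the bracket, at rest, pressing it with over 2.5 N on each stop; bracket within 3 mm of home, flat (3 mm, 0.04 rad), square within 0.04 rad, pin end at the end stop; roller still fully down on the pin (2.5 mm) (contact force between bracket and long_stop above 2.5 N and contact force between bracket and end_stop above 2.5 N and contact force between the fingers and bracket above 2.5 N and x of bracket in the frame of corner between -0.063 and -0.057 m and y of bracket in the frame of corner between 0.032 and 0.038 m and z of bracket in the frame of corner below 0.003 m and angle between the x axis of bracket and the x axis of fixture, either way round below 0.04 rad and angle between bracket's own z axis and vertical below 0.04 rad and x of pin_seat in the frame of corner above -0.045 m and linear speed of bracket below 0.01 m/s and horizontal distance between roller_center and pin_seat below 0.004 m and z of roller_center in the frame of pin_seat between 0.0145 and 0.0195 m); the arm keeps its last pose, push and grip.
It fails at once if a bystander (star knob, hose clamp, spanner) is moved by more than 15 mm (distance of any of star_knob_center, hose_clamp, spanner from where it was at the start of the episode above 0.015 m).
It also fails if it takes over 62 s, if anything falls off the work surface, if the arm or the gripper's body presses on something with over 40 N, if the wrist force passes 120 N, or if a joint passes its speed limit or range.

### The arm

A 6-joint arm with a two-finger parallel gripper is mounted at the origin on the work surface. World frame = base frame: x ahead of the robot, y to its left, z up, the work surface at z = 0. Lengths are in mm, angles in rad, forces in N, time in s.
With the tool pointing down it reaches from about 375 to 825 mm from the base axis. Payload 5.5 kg.
Tool frame: the origin (TCP) lies between the finger pads; the fingertips stand 14 mm ahead of it and the grasp point (between the pads) lies 5 mm behind it; z points along the fingers, x is the direction in which the jaws open and shut, and the axes are right-handed (so a half turn about z gives the same grasp; the last joint's range is limited). The gripper opens to 85 mm and grips with 20 to 120 N. Pads are 22 mm wide; open, the fingers measure 114 mm over their backs; the gripper's body (76 mm by 85 mm) begins 54 mm behind the grasp point. The pads swing forward as they close: fully open they stand 13 mm farther back than shut.
Start: joints at [1.17, 0.314, -0.047, 1.21, 0, 1.571], TCP at [234.089, 552.446, 224.799] pointing down, gripper open.
Joint ranges: [-2.67, 2.67], [-0.69, 1.73], [-1.03, 1.25], [-2.08, 2.16], [-1.42, 1.45], [-3.14, 3.14]. Speed limits (rad/s): [2.39, 2.39, 3.01, 3.14, 3.14, 3.14].

### API

Orientations are given as a rotation vector (axis times angle).
In Python, from plant import manip gives the robot as it stands. The module is installed in compiled form; this text tells all that it offers.
- The arm moves only by the tool send_rows, never from a script. Its argument "rows" is a list of rows, each a list of 5 numbers: the shift along the tool's x, y, z each as a share of 0.08 m, from -1 to 1, then the turn about the tool's z as a share of 120 degrees, from -1 to 1, then the opening, from 0 (shut) to 1 (fully open). In form: [[x, y, z, turn, fingers], ...]. A call has 1 to 12 rows; each row is the pose to reach, as a shift and turn from the pose measured when the call began, along the tool's axes at that moment; what a row does not reach only later rows make up. A row lasts 1/8 s, in which the tool goes at most 62.5 mm and 10.7 degrees, less where a joint would pass 70% of its speed; a pose out of reach is approached as far as the arm can. A call with a number of a shift or a turn outside -1 to 1 is refused whole. A call with a gripper value outside its range is refused whole. The fingers move at their own pace and stop on an object; the grip force is fixed at half the most. Time passes only in rows, so rows that repeat a pose let the fingers close. It gives the time, the measured TCP pose, the force and the opening at its end, in the units of the state.
- manip.state(): the state, without advancing time (a new reading comes with each control period).
- manip.grab_frame(name): name is "scene" or "top" or "wrist"; returns a dict with "color" (384x512x3 uint8, blue, green, red), "depth" (384x512 float32, mm along the optical axis (not along the pixel's ray), 0 where there is no reading), "vfov" (degrees; the focal length in pixels is half the picture's height over the tangent of half this angle, whatever the lens; pixels are square), "cx", "cy" (the principal point, pixels), "R" (3x3) and "t" (3): a world point X has camera coordinates R X + t; the wrist camera has in their place "T_tool_cam" (4x4, takes a point from camera to tool coordinates, whose origin is the TCP and whose axes are the tool frame's). Camera axes: x right, y down, z forward; pixel columns grow to the right and rows downward; lengths in mm; the calibration is good to about 2 mm. A picture is of the moment at which its call begins: read the wrist's pose just before it.
- manip.hand_in(): hands the job in, once; it reports no verdict.
The state is a dict: "clock": time; "q": joint angles; "dq": joint speeds; "joint_torque": joint torques, N m; "eef_pos": TCP position; "orientation": TCP orientation; "contact_force": force on the tool from outside, world axes, zero at the start; "moment": the same for the moment, N m; "grip_width": finger opening in mm.
Only numpy, scipy, OpenCV 4.12 (cv2) and the standard library are available. Lean on these libraries where they do the work, as an engineer would, in place of code of your own. Each camera call takes 0.05 s, during which the arm holds its last target. There are 200 camera calls.

## Working session

There is one attempt and no reset: what is moved stays moved. The work goes in short steps, Python scripts to look and compute and a tool call to move; the robot and the scene stay as the last step left them, time stands still between calls to the robot, and variables do not carry over. Pictures are saved under pics/ and viewed, about 8 in all and at most 12, crops included, and the job is handed in when it is done.

Besides the shell and the picture viewer there is one more tool, called after "Call:" as name(argument=value, ...) on one line, values as JSON. send_rows: Moves the arm, as the interface text tells. Shift numbers are shares of 0.08 m and turn numbers shares of 120 degrees, none past 1 either way. Its arguments: {"type":"object","properties":{"rows":{"type":"array","items":{"type":"array","items":{"type":"number","minimum":-1,"maximum":1}}}},"required":["rows"]}

```bash
mkdir -p pics
cat > h.py <<'E'
import numpy as np, cv2
from scipy.spatial.transform import Rotation as Ro
from plant import manip
def grab(n):
    s=manip.state(); f=manip.grab_frame(n)
    h=f["color"].shape[0]; f["f"]=h/2/np.tan(np.radians(f["vfov"])/2)
    if "R" in f: R=np.array(f["R"]);t=np.array(f["t"]); f["Rcw"]=R.T; f["o"]=-R.T@t
    else:
        T=np.array(f["T_tool_cam"]); Rt=Ro.from_rotvec(s["orientation"]).as_matrix()
        f["Rcw"]=Rt@T[:3,:3]; f["o"]=Rt@T[:3,3]+np.array(s["eef_pos"])
    return f
def cloud(f):
    d=f["depth"]; v,u=np.mgrid[:d.shape[0],:d.shape[1]]
    P=np.dstack([(u-f["cx"])/f["f"]*d,(v-f["cy"])/f["f"]*d,d])
    return P@f["Rcw"].T+f["o"]
def ray(f,u,v,z):
    r=f["Rcw"]@np.array([(u-f["cx"])/f["f"],(v-f["cy"])/f["f"],1]); return f["o"]+r*(z-f["o"][2])/r[2]
E
python3 - <<'E'
from h import *
s=manip.state(); print(s)
for n in ["top","scene"]:
    f=grab(n); np.save(n+".npy",f,allow_pickle=True); print(n,f["f"],f["cx"],f["cy"],f["o"],f["Rcw"].round(3).tolist())
    cv2.imwrite(f"pics/{n}1.png",cv2.resize(f["color"],None,fx=1.5,fy=1.5,interpolation=cv2.INTER_CUBIC))
E
```

```text
{'clock': 0.0, 'q': array([ 1.17001849e+00,  3.14224373e-01, -4.80480503e-02,  1.21019642e+00,
       -1.48568382e-05,  1.57079372e+00]), 'dq': array([0.00015357, 0.00026881, 0.00040764, 0.00121046, 0.00042136,
       0.0018729 ]), 'joint_torque': array([ 6.47110319e-04, -5.39582956e+01,  3.39753199e+01,  1.88873406e-02,
        4.14300584e-04, -2.29906419e-05]), 'eef_pos': array([233.86239004, 551.92638242, 223.94916006]), 'orientation': array([ 2.61838450e+00,  1.73429591e+00, -2.17677239e-03]), 'contact_force': array([-0.12211052,  0.35211718,  0.077139  ]), 'moment': array([0.00772615, 0.05772359, 0.02038515]), 'grip_width': 85.23037983286694}
top 443.96728229580515 254.94321341597146 195.83399249489543 [ 260.91742152  -66.64723078 1178.27700086] [[-0.008, -0.978, 0.21], [-1.0, 0.009, 0.003], [-0.005, -0.21, -0.978]]
scene 350.7611807193524 261.324583506602 190.12434861593616 [1161.77555162  357.1907103   646.86522838] [[-0.509, 0.523, -0.684], [0.861, 0.287, -0.42], [-0.023, -0.802, -0.596]]
```

View pics/top1.png

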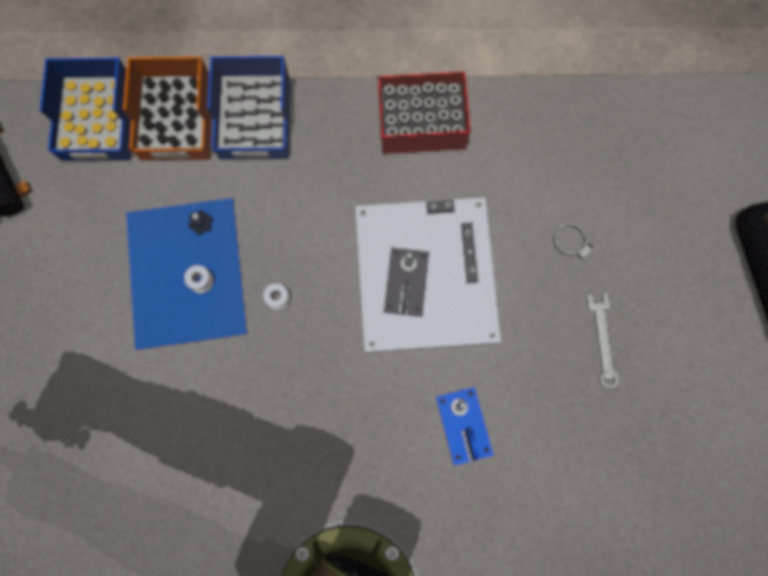

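View pics/scene1.png

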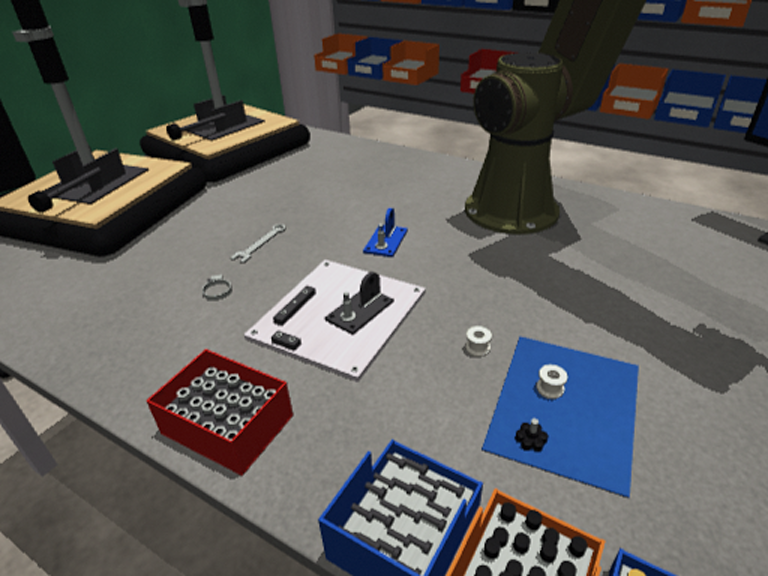

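The top view shows two roller look-alikes, at (198,278) on the blue mat and (276,296) on the bare bench. The mat one fits: it is farther from the base and the roller is said to stand on the mat. The dark bracket at (406,282) is on the plate, and the blue one at (465,427) is a decoy. Next I measure these and make one confirming crop.

```bash
cat > m.py <<'E'
from h import *
f=np.load("top.npy",allow_pickle=True).item(); P=cloud(f); c=f["color"].astype(int)
g=np.load("scene.npy",allow_pickle=True).item(); Q=cloud(g)
hsv=cv2.cvtColor(f["color"],cv2.COLOR_BGR2HSV)
# fixture plate: bright region, z~12
def box(u0,v0,u1,v1):
    m=np.zeros(c.shape[:2],bool); m[int(v0/1.5):int(v1/1.5),int(u0/1.5):int(u1/1.5)]=1; return m
print("z bench",np.median(P[box(300,400,340,430)][:,2]),"plate",np.median(P[box(365,225,385,330)][:,2]), "mat",np.median(P[box(140,220,180,260)][:,2]))
m=(box(345,185,510,360)&(c.min(2)>150)).astype(np.uint8)
cs,_=cv2.findContours(m,cv2.RETR_EXTERNAL,cv2.CHAIN_APPROX_NONE); k=max(cs,key=cv2.contourArea)
W=np.array([ray(f,u,v,12)[:2] for u,v in k[:,0]],np.float32); r=cv2.minAreaRect(W); print("plate rect",r)
# bracket base dark
m=(box(380,240,432,325)&(c.max(2)<110)).astype(np.uint8); m=cv2.morphologyEx(m,cv2.MORPH_CLOSE,np.ones((9,9)))
k=max(cv2.findContours(m,cv2.RETR_EXTERNAL,cv2.CHAIN_APPROX_NONE)[0],key=cv2.contourArea)
W=np.array([ray(f,u,v,20)[:2] for u,v in k[:,0]],np.float32); print("bracket rect",cv2.minAreaRect(W))
for n,b in [("stopL",(455,218,482,290)),("stopE",(422,196,458,217))]:
    m=(box(*b)&(c.max(2)<110)).astype(np.uint8)
    k=max(cv2.findContours(m,cv2.RETR_EXTERNAL,cv2.CHAIN_APPROX_NONE)[0],key=cv2.contourArea)
    W=np.array([ray(f,u,v,26)[:2] for u,v in k[:,0]],np.float32); print(n,cv2.minAreaRect(W))
# 3d masks
for n,PP,msk in [("top",P,None),("scene",Q,None)]:
    for nm,cen,zr in [("roller",(560,215),(28,42)),("lug",(520,-30),(50,85)),("pin",(560,-30),(40,75)),("rollerB",(540,90),(28,42))]:
        d=np.linalg.norm(PP[...,:2]-cen,axis=2)<(60 if 'rol' in nm else 70)
        s=PP[d&(PP[...,2]>zr[0])&(PP[...,2]<zr[1])]
        if len(s): print(n,nm,len(s),s.mean(0).round(1),s.min(0).round(1),s.max(0).round(1),np.percentile(s[:,2],[50,95]).round(1))
# roller top flange: white blob ray at z=37
for nm,b in [("A",(180,258,220,298)),("B",(258,278,296,314))]:
    m=(box(*b)&(hsv[...,1]<60)&(hsv[...,2]>140)).astype(np.uint8)
    k=max(cv2.findContours(m,cv2.RETR_EXTERNAL,cv2.CHAIN_APPROX_NONE)[0],key=cv2.contourArea)
    W=np.array([ray(f,u,v,37)[:2] for u,v in k[:,0]],np.float32); print(nm,cv2.minEnclosingCircle(W),cv2.minAreaRect(W))
cv2.imwrite("pics/crop1.png",np.hstack([cv2.resize(f["color"][160:220,110:210],(600,360)),]))
E
python3 m.py
```

```text
z bench -0.2651905173315754 plate 11.645923274211441 mat 2.609715284743288
plate rect ((551.3400268554688, -141.98388671875), (271.7335205078125, 242.96847534179688), 3.603954553604126)
bracket rect ((532.3211669921875, -105.61990356445312), (63.74466323852539, 115.32620239257812), 82.70189666748047)
stopL ((583.9346313476562, -218.84913635253906), (106.4478530883789, 15.57888126373291), 3.5683233737945557)
stopE ((670.4718627929688, -168.66091918945312), (43.7926025390625, 20.11908531188965), 89.44261169433594)
top roller 99 [543.6 257.9  35.8] [521.5 245.1  28.5] [561.5 274.   41.2] [35.9 39.6]
top lug 6 [512.2 -98.7  76. ] [501.5 -99.7  72.8] [521.2 -96.7  79.4] [75.5 79.4]
top rollerB 130 [511.  122.8  33.2] [488.2 105.   28.1] [527.6 144.9  39.1] [33.2 37.5]
scene roller 110 [546.3 259.4  34.3] [523.7 245.5  28.1] [563.5 274.7  39. ] [34.8 36.9]
scene lug 58 [508.  -96.9  64. ] [492.7 -99.3  50. ] [524.1 -93.8  79.2] [63.5 78. ]
scene pin 1 [568.9 -98.9  50. ] [568.9 -98.9  50. ] [568.9 -98.9  50. ] [50. 50.]
scene rollerB 98 [512.7 123.6  31.6] [488.4 106.3  28.3] [529.7 144.3  34.9] [31.7 33.8]
A ((535.8607788085938, 264.1064147949219), 24.790124893188477) ((538.6399536132812, 265.57867431640625), (41.699737548828125, 44.3564567565918), 69.60785675048828)
B ((504.7846984863281, 124.46886444091797), 24.921249389648438) ((504.6938171386719, 125.76809692382812), (48.49940490722656, 42.1494140625), 1.2666430473327637)
```

View pics/crop1.png

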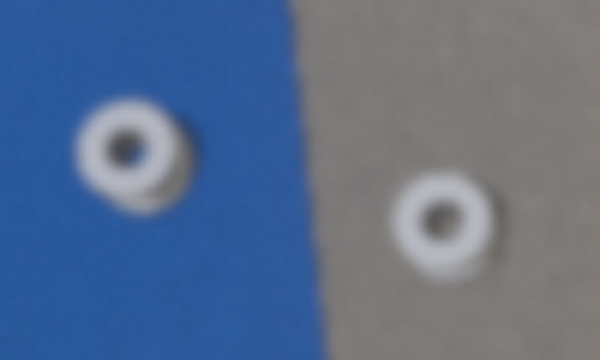

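Crop: the left roller (flange centre at about (125,150)) stands on the blue mat near its edge, and the right one (443,220) is on bare bench. The left one, about 600 mm from the base against 525, is the one meant. I'll transit towards it.

Call:
send_rows(rows=[[-0.19, 0.5, 0, 0, 1], [-0.37, 1, 0, 0, 1]])

```text
clock: 0.35
eef_pos: [296.1, 492.7, 223.4]
orientation: [2.617, 1.736, -0.004]
contact_force: [-0.5, -0.8, -0.6]
grip_width: 85.4
```

Call:
send_rows(rows=[[-0.19, 0.5, 0, 0, 1], [-0.37, 1, 0, 0, 1]])

```text
clock: 0.6
eef_pos: [359.0, 433.0, 223.0]
orientation: [2.616, 1.736, -0.005]
contact_force: [-0.4, 1.1, -0.1]
grip_width: 85.6
```

Call:
send_rows(rows=[[-0.19, 0.5, 0, 0, 1], [-0.37, 1, 0, 0, 1]])

```text
clock: 0.85
eef_pos: [421.8, 373.4, 222.7]
orientation: [2.616, 1.736, -0.006]
contact_force: [-0.5, -0.2, 0.1]
grip_width: 85.5
```

Call:
send_rows(rows=[[-0.19, 0.5, 0, -0.06, 1], [-0.37, 1, 0, -0.13, 1], [-0.37, 1, 0, -0.13, 1]])

```text
clock: 1.23
eef_pos: [485.6, 312.9, 222.2]
orientation: [2.36, 2.071, -0.008]
contact_force: [-0.1, -0.1, 0.4]
grip_width: 85.5
```

```bash
cat >> h.py <<'E'
def go(x,y,z,head):
    "print shares for the move to world TCP (x,y,z) with tool x heading (deg)"
    s=manip.state(); R=Ro.from_rotvec(s["orientation"]).as_matrix()
    h=np.degrees(np.arctan2(R[1,0],R[0,0]))
    print("TCP",s["eef_pos"].round(1),"head",h.round(2),"q6",s["q"][5].round(2),"t",round(s["clock"],2),"F",s["contact_force"].round(1),"w",round(s["grip_width"],1))
    print(" shares",(R.T@(np.array([x,y,z])-s["eef_pos"])/80).round(3),"turn",round((h-head)/120,3))
E
python3 - <<'E'
from h import *
f=np.load("top.npy",allow_pickle=True).item()
print("A",ray(f,130.8,185,37),"B",ray(f,183.8,196.7,34),"knob",ray(f,133,148,20))
go(543,262,150,82.7)
f=grab("wrist"); np.save("w1.npy",f); cv2.imwrite("pics/w1.png",f["color"]); print(f["T_tool_cam"],f["f"],f["cx"],f["cy"])
E
```

```text
A [538.44657361 264.8293697   37.        ] B [506.14250308 124.15161543  34.        ] knob [646.63672409 269.0121444   20.        ]
TCP [485.6 312.9 222.2] head 82.52 q6 0.7 t 1.23 F [-0.1 -0.1  0.4] w 85.5
 shares [-0.533  0.796  0.904] turn -0.001
[[ 9.99999288e-01  1.11405735e-03 -4.27381011e-04  5.34222164e-01]
 [-9.13996471e-04  9.45423023e-01  3.25844245e-01 -8.38760167e+01]
 [ 7.67065023e-04 -3.25843623e-01  9.45423368e-01 -1.48505682e+02]
 [ 0.00000000e+00  0.00000000e+00  0.00000000e+00  1.00000000e+00]] 268.80558175951643 256.33962976967143 192.67327669789995
```

View pics/w1.png

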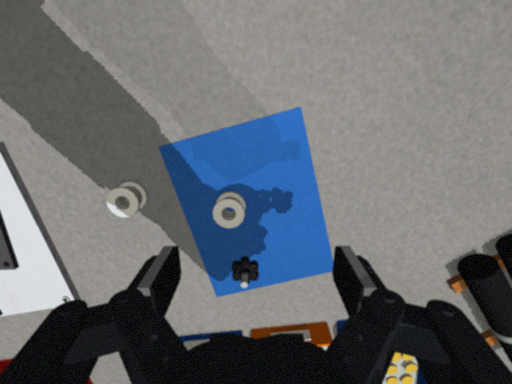

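Wrist view: the mat roller's top flange is at (229,211), the knob at (245,272) and the bench roller at (125,200). I'll measure it here and compare with the top camera, then close in.

```bash
cat >> h.py <<'E'
def flange(f,guess,z,rad=30,tol=4):
    P=cloud(f); m=(np.linalg.norm(P[...,:2]-guess,axis=2)<rad)&(abs(P[...,2]-z)<tol)
    k=np.argwhere(m); W=np.array([ray(f,v,u,z)[:2] for u,v in k],np.float32)
    print("flange n",len(W),"z",np.median(P[m][:,2]).round(1),"mean",W.mean(0).round(1),"circ",cv2.minEnclosingCircle(W),"rect",cv2.minAreaRect(W)[:2])
E
python3 - <<'E'
from h import *
f=np.load("w1.npy",allow_pickle=True).item()
print(ray(f,228.5,211.5,37)); flange(f,(541,263),37)
E
```

```text
[537.82239776 267.79157962  37.        ]
flange n 625 z 36.4 mean [539.4 267.5] circ ((539.6448364257812, 267.4042053222656), 21.909038543701172) rect ((539.6611938476562, 267.3919677734375), (41.9969596862793, 42.564666748046875))
```

Call:
send_rows(rows=[[-0.25, 0.1, 0.4, 0, 1], [-0.5, 0.2, 0.9, 0, 1], [-0.5, 0.2, 0.9, 0, 1]])

```text
clock: 1.65
eef_pos: [491.7, 270.5, 147.3]
orientation: [-2.362, -2.07, 0.018]
contact_force: [0.0, 0.5, 0.2]
grip_width: 85.4
```

Run:
```python
from h import *
go(541,263,80,82.7)
f=grab("wrist"); np.save("w2.npy",f); cv2.imwrite("pics/w2.png",f["color"]); flange(f,(541,263),37)
```

```text
TCP [491.7 270.5 147.3] head 82.46 q6 0.64 t 1.65 F [0.  0.5 0.2] w 85.4
 shares [-0.005  0.63   0.836] turn -0.002
flange n 978 z 36.3 mean [539.1 267.2] circ ((539.3861694335938, 267.1201477050781), 22.094079971313477) rect ((539.2471313476562, 267.12109375), (41.925621032714844, 43.79416275024414))
```

View pics/w2.png

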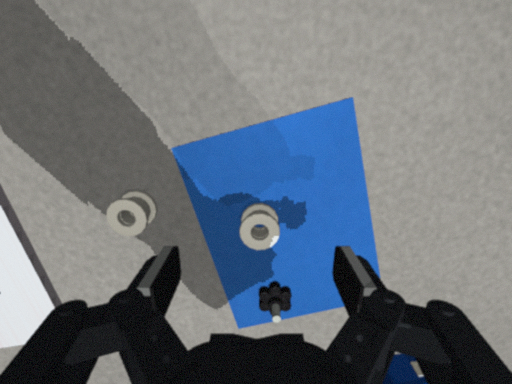

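The wrist camera puts the roller at (539.3, 267.2) with its top at 36.3 mm, against 37 expected; the top camera agrees within 2.5 mm. Going over it, down, and closing.

Call:
send_rows(rows=[[0.037, 0.595, 0.4, 0, 1], [0.037, 0.595, 0.95, 0, 1], [0.037, 0.595, 0.95, 0, 1], [0.037, 0.595, 0.95, 0, 1]])

```text
clock: 2.2
eef_pos: [540.9, 269.8, 75.5]
orientation: [-2.361, -2.073, 0.009]
contact_force: [0.2, -0.3, 0.7]
grip_width: 85.4
```

Run:
```python
from h import *
go(539.3,267.2,20,82.7)
```

```text
TCP [540.9 269.8  75.5] head 82.56 q6 0.59 t 2.2 F [ 0.2 -0.3  0.7] w 85.4
 shares [-0.032 -0.013  0.693] turn -0.001
```

Call:
send_rows(rows=[[-0.03, -0.015, 0.3, 0, 1], [-0.03, -0.015, 0.69, 0, 1], [-0.03, -0.015, 0.69, 0, 1], [-0.03, -0.015, 0.69, 0, 1]])

```text
clock: 2.7
eef_pos: [540.4, 268.4, 22.7]
orientation: [2.36, 2.073, -0.004]
contact_force: [-0.7, -0.6, 0.2]
grip_width: 85.3
```

Run:
```python
from h import *
go(539.3,267.2,20,82.7)
```

```text
TCP [540.4 268.4  22.7] head 82.58 q6 0.59 t 2.7 F [-0.7 -0.6  0.2] w 85.3
 shares [-0.016 -0.012  0.034] turn -0.001
```

Call:
send_rows(rows=[[-0.015, -0.012, 0.02, 0, 1], [-0.015, -0.012, 0.02, 0, 0], [-0.015, -0.012, 0.02, 0, 0], [-0.015, -0.012, 0.02, 0, 0], [-0.015, -0.012, 0.02, 0, 0], [-0.015, -0.012, 0.02, 0, 0], [-0.015, -0.012, 0.02, 0, 0], [-0.015, -0.012, 0.02, 0, 0]])

```text
clock: 3.7
eef_pos: [539.6, 267.4, 22.2]
orientation: [2.36, 2.072, -0.003]
contact_force: [-2.1, -0.5, 8.4]
grip_width: 41.0
```

Call:
send_rows(rows=[[0, 0, -0.2, 0, 0], [0, 0, -0.6, 0, 0], [0, 0, -1, 0, 0], [0, 0, -1, 0, 0]])

```text
clock: 4.2
eef_pos: [542.0, 268.7, 105.8]
orientation: [2.359, 2.071, 0.006]
contact_force: [1.4, -0.1, -0.4]
grip_width: 40.0
```

Call:
send_rows(rows=[[0, 0, -0.4, 0, 0], [0, 0, -0.4, 0, 0]])

```text
clock: 4.45
eef_pos: [543.4, 269.4, 140.1]
orientation: [2.358, 2.071, 0.012]
contact_force: [0.3, 1.3, -0.7]
grip_width: 40.6
```

Run:
```python
from h import *
go(500,-20,130,82.7)
```

```text
TCP [543.4 269.4 140.1] head 82.57 q6 0.59 t 4.45 F [ 0.3  1.3 -0.7] w 40.6
 shares [-3.658 -0.071  0.113] turn -0.001
```

Run:
```python
from h import *
f=grab("wrist"); np.save("w3.npy",f); cv2.imwrite("pics/w3.png",cv2.resize(f["color"][180:384,150:370],None,fx=2.5,fy=2.5)); s=manip.state()
P=cloud(f); m=(np.linalg.norm(P[...,:2]-s["eef_pos"][:2],axis=2)<30)
h=P[m]; print(np.histogram(h[:,2],bins=np.arange(100,200,5)))
```

```text
(array([   0,    0,    0,    0,  124,  818,  211,  133,  143,  210, 3122,
        487,  246,  271,  292,  320,  483,  419,  224]), array([100, 105, 110, 115, 120, 125, 130, 135, 140, 145, 150, 155, 160,
       165, 170, 175, 180, 185, 190, 195]))
```

View pics/w3.png

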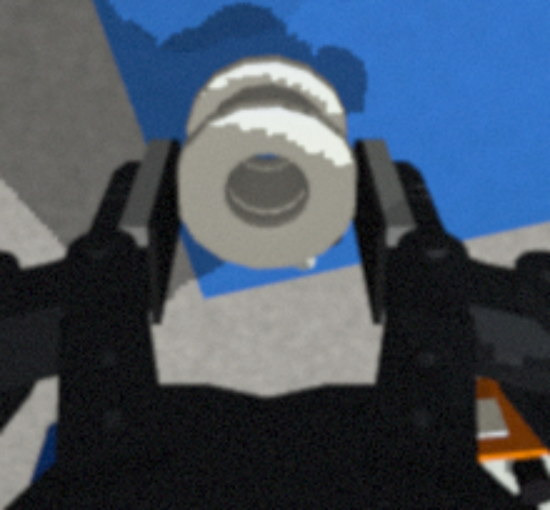

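The roller is held upright and central between the pads (flange centre at about (257,255) in full-frame pixels). Now I'll move to a viewpoint just beyond the pin, so the wrist camera sees the pin and lug uncovered.

Call:
send_rows(rows=[[-0.46, 0.16, 0, 0, 0], [-0.93, 0.31, 0, 0, 0]])

```text
clock: 4.75
eef_pos: [556.5, 191.2, 137.0]
orientation: [2.358, 2.073, 0.005]
contact_force: [0.5, -0.4, -0.5]
grip_width: 40.4
```

Call:
send_rows(rows=[[-0.46, 0.16, 0, 0, 0], [-0.93, 0.31, 0, 0, 0]])

```text
clock: 5.0
eef_pos: [570.5, 112.8, 135.2]
orientation: [2.359, 2.074, 0.001]
contact_force: [1.0, -0.6, -0.5]
grip_width: 40.3
```

Call:
send_rows(rows=[[-0.46, 0.16, 0, 0, 0], [-0.93, 0.31, 0, 0, 0]])

```text
clock: 5.25
eef_pos: [584.5, 34.5, 133.4]
orientation: [-2.358, -2.074, 0.002]
contact_force: [0.3, -0.1, -0.2]
grip_width: 40.2
```

Call:
send_rows(rows=[[-0.46, 0.16, 0, 0, 0], [-0.93, 0.31, 0, 0, 0]])

```text
clock: 5.5
eef_pos: [598.5, -43.8, 131.6]
orientation: [-2.357, -2.072, 0.005]
contact_force: [0.6, 0.3, -1.2]
grip_width: 40.3
```

Call:
send_rows(rows=[[-0.46, 0.16, 0, 0, 0], [-0.93, 0.31, 0, 0, 0], [-0.93, 0.31, 0, 0, 0], [-0.93, 0.31, 0, 0, 0]])

```text
clock: 6.0
eef_pos: [612.6, -120.3, 130.2]
orientation: [-2.355, -2.071, 0.007]
contact_force: [-0.7, 0.9, -0.7]
grip_width: 40.4
```

Run:
```python
from h import *
go(565,-110,130,82.7)
f=grab("wrist"); np.save("w4.npy",f); cv2.imwrite("pics/w4.png",cv2.resize(f["color"],None,fx=1.5,fy=1.5))
P=cloud(f)
for nm,zr in [("lugtop",(60,90)),("pin",(30,90))]:
    m=(abs(P[...,0]-(510 if nm=="lugtop" else 570))<(30 if nm=="lugtop" else 18))&(abs(P[...,1]+105)<30)&(P[...,2]>zr[0])&(P[...,2]<zr[1])
    k=np.argwhere(m); s=P[m]
    if len(s): print(nm,len(s),s.mean(0).round(1),s.min(0).round(1),s.max(0).round(1),k.min(0),k.max(0), cv2.fitLine(s[:,:2].astype(np.float32),cv2.DIST_HUBER,0,.01,.01).ravel())
```

```text
TCP [ 612.6 -120.3  130.2] head 82.64 q6 -0.07 t 6.0 F [-0.7  0.9 -0.7] w 40.4
 shares [ 0.051 -0.606  0.007] turn -0.0
lugtop 853 [ 502.9 -101.    75.2] [ 480.1 -107.3   60.2] [525.1 -94.2  81.2] [ 23 257] [ 94 269] [ 9.92569149e-01 -1.21681936e-01  5.02817749e+02 -1.01033134e+02]
pin 328 [ 563.9 -108.8   63.8] [ 558.7 -116.    30.1] [ 571.5 -101.5   77.3] [135 254] [157 271] [ 3.0718558e-03  9.9999529e-01  5.6336487e+02 -1.0876517e+02]
```

View pics/w4.png

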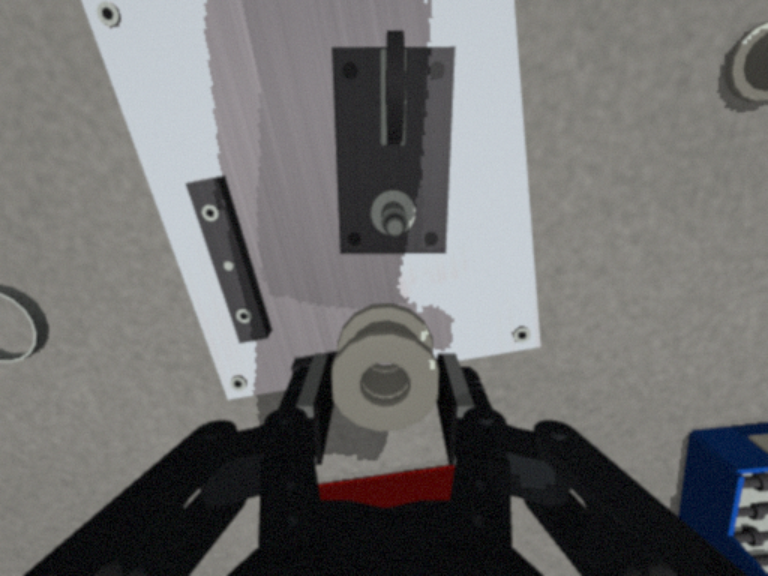

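The view shows the bracket with its lug at (395,90), the pin tip at (395,226), the collar at (393,213) and the held roller's bore at (385,381), in 1.5x pixels. I'll compute the roller axis relative to the pin.

Run:
```python
from h import *
f=np.load("w4.npy",allow_pickle=True).item()
print("tip",ray(f,263.3,150.7,76),"collar",ray(f,262.2,142,23))
s=manip.state(); R=Ro.from_rotvec(s["orientation"]).as_matrix(); tcp=s["eef_pos"]
P=cloud(f); v,u=np.mgrid[:384,:512]
w=cv2.cvtColor(f["color"],cv2.COLOR_BGR2HSV)
rr=np.hypot(u-256.7,v-257)
m=(rr<36)&(rr>18)&(f["depth"]>0)&(w[...,2]>90); s2=P[m]; z0=np.median(s2[:,2]); mm=m&(abs(P[...,2]-z0)<4)
print("top z",z0, "n",mm.sum()); A=np.c_[P[mm][:,:2]-tcp[:2],np.ones(mm.sum())]; print("plane",np.linalg.lstsq(A,P[mm][:,2],rcond=None)[0].round(4))
k=np.argwhere(mm); 
for z in (z0,tcp[2]+14.8):
    W=np.array([ray(f,b,a,z)[:2] for a,b in k],np.float32); c,r=cv2.minEnclosingCircle(W); d=np.array([c[0],c[1],z])-tcp; print("circ",c,r,"tool",(R.T@d).round(2),cv2.minAreaRect(W)[:2], "bore",ray(f,256.7,254.5,z)-tcp)
print("tool z axis",R[:,2])
# lug line refined from top edge
m=(P[...,2]>70)&(P[...,2]<82)&(abs(P[...,0]-505)<25)&(abs(P[...,1]+101)<8); print("lug",P[m].mean(0),cv2.fitLine(P[m][:,:2].astype(np.float32),cv2.DIST_HUBER,0,.01,.01).ravel())
# bracket base outline
d=(f["color"].max(2)<95)&(abs(P[...,2]-20)<5)&(np.hypot(P[...,0]-535,P[...,1]+105)<80)
print("base",cv2.minAreaRect(P[d][:,:2].astype(np.float32)),d.sum())
```

```text
tip [ 565.78105129 -108.48776006   76.        ] collar [ 566.65438327 -108.35918502   23.        ]
top z 144.2669113571082 n 2642
plane [-4.800000e-03  1.500000e-03  1.443191e+02]
circ (613.6546020507812, -119.75481414794922) 21.517616271972656 tool [  0.22   0.79 -13.78] ((613.372314453125, -119.81072998046875), (40.15830993652344, 42.078346252441406)) bore [ 0.05467081  0.26510968 13.77946536]
circ (613.0260620117188, -119.67501831054688) 21.355024337768555 tool [  0.22   0.15 -14.8 ] ((612.7460327148438, -119.73033905029297), (39.854732513427734, 41.760276794433594)) bore [-0.5674795   0.34385982 14.8       ]
tool z axis [-6.46687861e-03  9.56092519e-04 -9.99978632e-01]
lug [ 501.38050152 -100.77001696   76.52110391] [ 9.92266357e-01 -1.24126755e-01  5.01400024e+02 -1.00894371e+02]
base ((533.2984008789062, -105.19292449951172), (69.0998306274414, 119.7342300415039), 82.93716430664062) 8780
```

Call:
send_rows(rows=[[0.065, -0.3, 0, 0, 0], [0.065, -0.598, 0, -0.003, 0], [0.065, -0.598, 0.3, -0.003, 0], [0.065, -0.598, 0.3, -0.003, 0]])

```text
clock: 6.55
eef_pos: [563.9, -107.1, 105.4]
orientation: [-2.344, -2.079, 0.01]
contact_force: [0.2, -0.5, -0.6]
grip_width: 40.5
```

Run:
```python
from h import *
go(565.8,-109,100,83)
```

```text
TCP [ 563.9 -107.1  105.4] head 83.14 q6 -0.07 t 6.55 F [ 0.2 -0.5 -0.6] w 40.5
 shares [-0.021  0.027  0.067] turn 0.001
```

Call:
send_rows(rows=[[-0.025, 0.027, 0.07, 0, 0], [-0.025, 0.027, 0.07, 0, 0]])

```text
clock: 6.8
eef_pos: [566.0, -109.1, 99.6]
orientation: [-2.344, -2.08, 0.01]
contact_force: [0.2, -0.0, -0.2]
grip_width: 40.7
```

Run:
```python
from h import *
go(565.8,-109,100,83)
f=grab("wrist"); np.save("w5.npy",f); cv2.imwrite("pics/w5.png",cv2.resize(f["color"][60:300,190:330],None,fx=2.5,fy=2.5))
```

```text
TCP [ 566.  -109.1   99.6] head 83.17 q6 -0.07 t 6.8 F [ 0.2 -0.  -0.2] w 40.7
 shares [ 0.001 -0.002 -0.004] turn 0.001
```

View pics/w5.png

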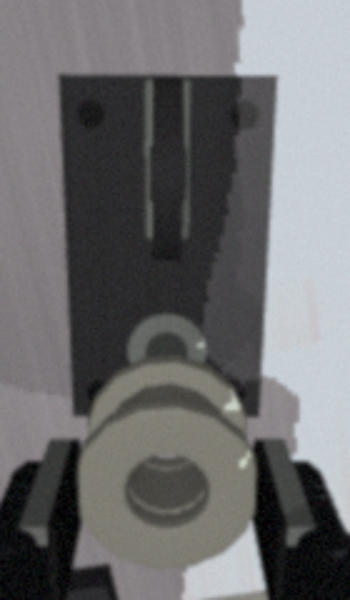

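Laterally the collar (167,345) and the bore (167,490) line up in the crop. Descending in stages with force checks.

Call:
send_rows(rows=[[0, 0, 0.1, 0, 0], [0, 0, 0.2, 0, 0], [0, 0, 0.3, 0, 0], [0, 0, 0.3, 0, 0]])

```text
clock: 7.35
eef_pos: [565.0, -109.0, 74.8]
orientation: [-2.343, -2.079, 0.011]
contact_force: [0.2, -0.2, -0.5]
grip_width: 40.7
```

Run:
```python
from h import *
go(565.8,-109,65,83)
```

```text
TCP [ 565.  -109.    74.8] head 83.15 q6 -0.07 t 7.35 F [ 0.2 -0.2 -0.5] w 40.7
 shares [0.002 0.011 0.123] turn 0.001
```

Call:
send_rows(rows=[[0, 0.01, 0.05, 0, 0], [0, 0.012, 0.1, 0, 0], [0, 0.014, 0.15, 0, 0], [0, 0.014, 0.15, 0, 0]])

```text
clock: 7.85
eef_pos: [565.7, -109.1, 62.4]
orientation: [-2.343, -2.078, 0.012]
contact_force: [0.8, -0.7, 0.7]
grip_width: 40.4
```

Run:
```python
from h import *
go(565.8,-109,43.5,83); print(manip.state()["moment"])
```

```text
TCP [ 565.7 -109.1   62.4] head 83.15 q6 -0.07 t 7.85 F [ 0.8 -0.7  0.7] w 40.4
 shares [0.001 0.004 0.236] turn 0.001
[ 0.0079604  -0.00574989 -0.02567208]
```

Call:
send_rows(rows=[[0, 0.004, 0.06, 0, 0], [0, 0.005, 0.12, 0, 0], [0, 0.006, 0.18, 0, 0], [0, 0.006, 0.22, 0, 0], [0, 0.006, 0.22, 0, 0]])

```text
clock: 8.48
eef_pos: [565.7, -109.0, 44.5]
orientation: [-2.342, -2.078, 0.013]
contact_force: [-0.0, 0.0, -0.0]
grip_width: 40.7
```

Run:
```python
from h import *
go(565.8,-109,42.5,83); print(manip.state()["moment"])
```

```text
TCP [ 565.7 -109.    44.5] head 83.15 q6 -0.07 t 8.47 F [-0.  0. -0.] w 40.7
 shares [0.001 0.002 0.024] turn 0.001
[-0.02388349 -0.0078764   0.02276735]
```

No contact force and about 2 mm to go. Releasing, then rising straight up.

Call:
send_rows(rows=[[0, 0, 0.02, 0, 0], [0, 0, 0.02, 0, 0], [0, 0, 0.02, 0, 1], [0, 0, 0.02, 0, 1], [0, 0, 0.02, 0, 1], [0, 0, 0.02, 0, 1], [0, 0, 0.02, 0, 1], [0, 0, 0.02, 0, 1]])

```text
clock: 9.48
eef_pos: [565.6, -109.0, 42.8]
orientation: [-2.342, -2.078, 0.013]
contact_force: [-0.1, 0.5, -0.4]
grip_width: 85.5
```

Call:
send_rows(rows=[[0, 0, -0.3, 0, 1], [0, 0, -0.7, 0, 1], [0, 0, -1, 0, 1], [0, 0, -1, 0, 1]])

```text
clock: 9.98
eef_pos: [568.4, -109.5, 124.9]
orientation: [-2.345, -2.08, 0.009]
contact_force: [-0.2, -0.4, -0.4]
grip_width: 85.4
```

Call:
send_rows(rows=[[0, -0.3, -0.1, 0, 1], [0, -0.3, -0.1, 0, 1], [0, -0.3, -0.1, 0, 1]])

```text
clock: 10.35
eef_pos: [544.7, -106.7, 132.3]
orientation: [-2.345, -2.08, 0.009]
contact_force: [-0.2, 0.1, 0.2]
grip_width: 85.5
```

Run:
```python
from h import *
go(500.7,-101,52,83)
f=grab("wrist"); np.save("w6.npy",f); cv2.imwrite("pics/w6.png",f["color"])
flange(f,(566,-109),57); P=cloud(f)
m=(P[...,2]>70)&(P[...,2]<84)&(abs(P[...,0]-505)<28)&(abs(P[...,1]+101)<10); print("lug",m.sum(),P[m].mean(0),P[m].min(0),P[m].max(0),cv2.fitLine(P[m][:,:2].astype(np.float32),cv2.DIST_HUBER,0,.01,.01).ravel())
```

```text
TCP [ 544.7 -106.7  132.3] head 83.15 q6 -0.07 t 10.35 F [-0.2  0.1  0.2] w 85.5
 shares [ 0.004 -0.545  1.009] turn 0.001
flange n 1394 z 56.4 mean [ 564.6 -108.1] circ ((565.6571044921875, -108.11906433105469), 21.983144760131836) rect ((565.6246337890625, -108.13568115234375), (42.299522399902344, 42.99618911743164))
lug 528 [ 498.7143495  -100.30014712   76.62583494] [ 480.66405809 -106.70840776   70.06803355] [520.44230649 -94.40044153  80.9150545 ] [ 9.9252099e-01 -1.2207418e-01  4.9875327e+02 -1.0022070e+02]
```

View pics/w6.png

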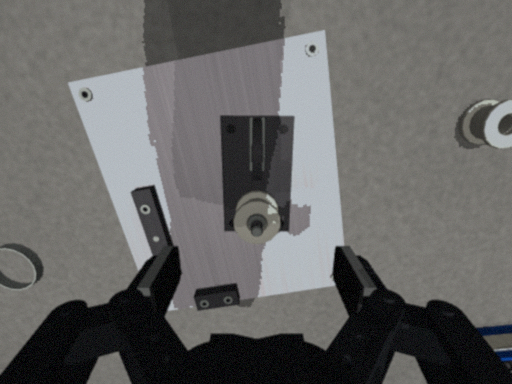

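The roller is seated: its flange top reads 56.4 mm, against 57 expected less the same 0.7 mm bias as on the mat. It sits concentric with the pin, with the thread poking out at (257,228). Next is the lug grasp.

Call:
send_rows(rows=[[0.004, -0.3, 0, 0, 1], [0.004, -0.545, 0.2, 0, 1], [0.004, -0.545, 0.5, 0, 1], [0.004, -0.545, 0.5, 0, 1]])

```text
clock: 10.9
eef_pos: [499.8, -100.8, 90.9]
orientation: [-2.342, -2.078, 0.013]
contact_force: [-0.8, 0.0, 0.4]
grip_width: 85.4
```

Run:
```python
from h import *
go(500.8,-101,45,83)
```

```text
TCP [ 499.8 -100.8   90.9] head 83.15 q6 -0.08 t 10.9 F [-0.8  0.   0.4] w 85.4
 shares [-0.001  0.02   0.573] turn 0.001
```

Call:
send_rows(rows=[[0, 0.02, 0.2, 0, 1], [0, 0.02, 0.4, 0, 1], [0, 0.02, 0.57, 0, 1], [0, 0.02, 0.57, 0, 1], [0, 0.02, 0.57, 0, 1]])

```text
clock: 11.52
eef_pos: [501.0, -100.9, 45.4]
orientation: [-2.342, -2.078, 0.012]
contact_force: [-0.0, -0.5, 0.6]
grip_width: 85.4
```

Call:
send_rows(rows=[[0, 0, 0, 0, 0], [0, 0, 0, 0, 0], [0, 0, 0, 0, 0], [0, 0, 0, 0, 0], [0, 0, 0, 0, 0], [0, 0, 0, 0, 0], [0, 0, 0, 0, 0], [0, 0, 0, 0, 0], [0, 0, 0, 0, 0], [0, 0, 0, 0, 0]])

```text
clock: 12.78
eef_pos: [501.1, -101.2, 45.7]
orientation: [-2.343, -2.078, 0.013]
contact_force: [-1.2, -1.9, 5.5]
grip_width: 6.9
```

Run:
```python
from h import *
go(500.8,-101,45,83); print(manip.state()["moment"])
f=grab("top"); np.save("t2.npy",f)
f=np.load("w6.npy",allow_pickle=True).item(); P=cloud(f); d=f["color"].max(2)
for nm,c,r,z in [("long",(583.9,-218.8),75,26),("end",(670.5,-168.7),38,26)]:
    m=(d<120)&(abs(P[...,2]-26)<4)&(np.hypot(P[...,0]-c[0],P[...,1]-c[1])<r)
    if m.sum()>5: print(nm,m.sum(),cv2.minAreaRect(P[m][:,:2].astype(np.float32)))
m=(f["color"].min(2)>110)&(abs(P[...,2]-12)<4)&(P[...,0]>400)&(P[...,0]<700)&(P[...,1]<0)
print("plate",cv2.minAreaRect(P[m][:,:2].astype(np.float32)))
```

```text
TCP [ 501.1 -101.2   45.7] head 83.15 q6 -0.08 t 12.78 F [-1.2 -1.9  5.5] w 6.9
 shares [ 0.002 -0.004  0.008] turn 0.001
[-0.27056253  0.30970755 -0.05900614]
long 1199 ((567.783935546875, -219.8833465576172), (74.19953918457031, 20.82440948486328), 3.4031763076782227)
end 704 ((672.719482421875, -168.36631774902344), (21.473690032958984, 50.27687072753906), 3.2779252529144287)
plate ((556.3886108398438, -224.4885711669922), (270.80633544921875, 407.9764709472656), 3.511558771133423)
```

Lug gripped (6.9 mm opening, 5.5 N up). The fixture yaw estimates agree at 3.3–3.6°. I'll slide and square the bracket to about 10 mm short of both stops.

Call:
send_rows(rows=[[-0.12, 0.14, 0, -0.015, 0], [-0.24, 0.28, 0, -0.03, 0], [-0.36, 0.42, 0, -0.045, 0], [-0.48, 0.56, 0, -0.06, 0], [-0.6, 0.69, 0, -0.075, 0], [-0.7, 0.81, 0, -0.086, 0], [-0.7, 0.81, 0, -0.086, 0], [-0.7, 0.81, 0, -0.086, 0]])

```text
clock: 13.82
eef_pos: [558.0, -162.3, 45.7]
orientation: [-2.142, -2.279, 0.007]
contact_force: [-6.5, 7.0, 15.2]
grip_width: 7.0
```

Run:
```python
from h import *
go(569.7,-174.6,45.5,93.45); print(manip.state()["moment"])
f=grab("wrist"); np.save("w7.npy",f); P=cloud(f); cv2.imwrite("pics/w7.png",cv2.resize(f["color"],None,fx=1.5,fy=1.5))
```

```text
TCP [ 558.  -162.3   45.7] head 93.55 q6 -0.35 t 13.82 F [-6.5  7.  15.2] w 7.0
 shares [-0.163  0.136 -0.   ] turn 0.001
[1.25435963 1.27154755 0.17364154]
```

View pics/w7.png

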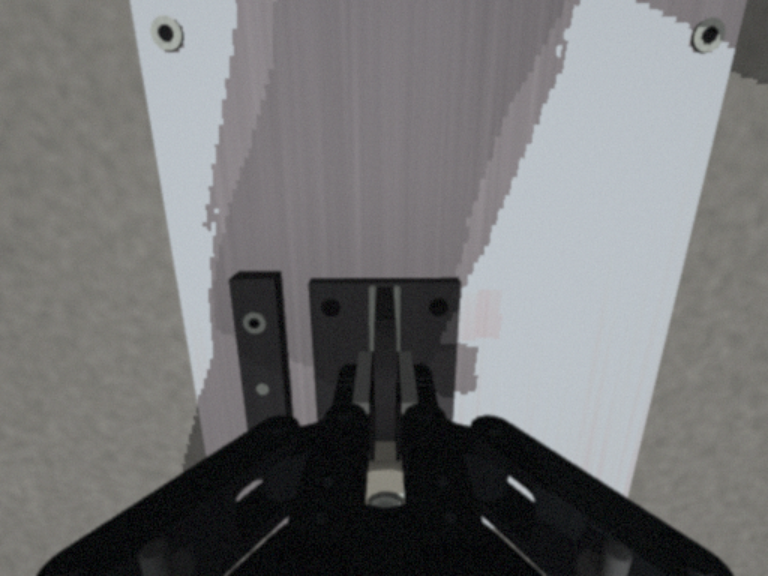

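The bracket is square to the stop by eye, with the right-hand gap at about (300,350). The down-force is 15 N, so I'll ease it off slightly and close most of the gap.

Call:
send_rows(rows=[[0, 0, -0.01, 0, 0], [-0.04, 0.04, -0.01, 0.001, 0], [-0.08, 0.08, -0.01, 0.001, 0], [-0.11, 0.1, -0.01, 0.001, 0], [-0.11, 0.1, -0.01, 0.001, 0]])

```text
clock: 14.5
eef_pos: [565.4, -169.2, 45.9]
orientation: [-2.141, -2.275, 0.006]
contact_force: [-3.3, 4.4, 5.6]
grip_width: 7.0
```

Run:
```python
from h import *
go(569.7,-174.6,45.5,93.45); print(manip.state()["moment"])
```

```text
TCP [ 565.4 -169.2   45.9] head 93.47 q6 -0.35 t 14.5 F [-3.3  4.4  5.6] w 7.0
 shares [-0.071  0.049  0.004] turn 0.0
[0.85182867 0.69164043 0.10005987]
```

Force is now 5.6 N down with 5.5 N of sliding drag. Next, in small steps, towards the long stop (tool −x) until the force rises.

Call:
send_rows(rows=[[-0.03, 0, 0, 0, 0], [-0.06, 0, 0, 0, 0], [-0.08, 0, 0, 0, 0], [-0.08, 0, 0, 0, 0]])

```text
clock: 15.0
eef_pos: [566.2, -173.4, 46.1]
orientation: [-2.138, -2.275, -0.0]
contact_force: [-1.3, 7.9, 5.7]
grip_width: 6.9
```

Run:
```python
from h import *
go(569.7,-174.6,45.5,93.45); print(manip.state()["moment"])
```

```text
TCP [ 566.2 -173.4   46.1] head 93.55 q6 -0.36 t 15.0 F [-1.3  7.9  5.7] w 6.9
 shares [-0.017  0.043  0.007] turn 0.001
[1.47508155 0.21687903 0.20079655]
```

Call:
send_rows(rows=[[-0.06, 0, 0, 0, 0], [-0.1, 0, 0, 0, 0], [-0.1, 0, 0, 0, 0], [-0.1, 0, 0, 0, 0]])

```text
clock: 15.5
eef_pos: [566.9, -176.6, 46.5]
orientation: [-2.131, -2.273, -0.012]
contact_force: [-2.5, 14.6, 11.6]
grip_width: 6.7
```

Run:
```python
from h import *
go(569.7,-174.6,45.5,93.45); print(manip.state()["moment"])
```

```text
TCP [ 566.9 -176.6   46.5] head 93.69 q6 -0.38 t 15.5 F [-2.5 14.6 11.6] w 6.7
 shares [0.022 0.037 0.013] turn 0.002
[3.34792741 0.62051716 0.02785425]
```

Call:
send_rows(rows=[[-0.04, 0.03, 0, 0, 0], [-0.04, 0.06, 0, 0, 0], [-0.04, 0.09, 0, 0, 0], [-0.04, 0.09, 0, 0, 0], [-0.04, 0.09, 0, 0, 0]])

```text
clock: 16.12
eef_pos: [567.7, -176.1, 46.4]
orientation: [-2.122, -2.264, -0.007]
contact_force: [-21.4, 9.4, 24.6]
grip_width: 6.8
```

```bash
cat > c.py <<'E'
from h import *
import sys
go(569.7,-174.6,45.5,93.45); s=manip.state(); print(s["moment"]); R=Ro.from_rotvec(s["orientation"]).as_matrix(); print("toolz",R[:,2].round(4))
e1=np.array([.998,.0602]);e2=np.array([-.0602,.998]); print("s1,s2 of TCP",e1@s["eef_pos"][:2],e2@s["eef_pos"][:2],"home lug 558.2 -208.6")
f=grab("wrist"); np.save(sys.argv[1],f); P=cloud(f); d=f["color"].max(2)
F=np.c_[P[...,:2].reshape(-1,2)@np.c_[e1,e2],P[...,2].ravel()].reshape(P.shape)
g=cv2.cvtColor(f["color"],cv2.COLOR_BGR2GRAY)
for nm,lo,hi,zc in [("stop",-268,-238,26),("base",-246,-165,20)]:
    m=(g<110)&(abs(P[...,2]-zc)<3)&(F[...,1]>lo)&(F[...,1]<hi)&(F[...,0]>480)&(F[...,0]<600)
    if m.sum()>20:
        r=cv2.minAreaRect(P[m][:,:2].astype(np.float32)); print(nm,m.sum(),r,"s2",F[m][:,1].min().round(1),F[m][:,1].max().round(1),"s1min",F[m][:,0].min().round(1),"z",np.median(P[m][:,2]).round(1))
        A=np.c_[F[m][:,:2]-[540,-205],np.ones(m.sum())]; print("  plane slopes",np.linalg.lstsq(A,F[m][:,2],rcond=None)[0].round(4))
E
python3 c.py w8.npy
```

```text
TCP [ 567.7 -176.1   46.4] head 93.68 q6 -0.38 t 16.12 F [-21.4   9.4  24.6] w 6.8
 shares [0.017 0.027 0.011] turn 0.002
[ 1.84067425  4.01000899 -0.05665703]
toolz [-0.0248  0.0296 -0.9993]
s1,s2 of TCP 555.9563789857133 -209.92199262658656 home lug 558.2 -208.6
stop 3175 ((572.4060668945312, -219.73245239257812), (83.49317169189453, 20.419979095458984), 3.4650964736938477) s2 -264.0 -243.5 s1min 516.3 z 25.5
  plane slopes [-2.80000e-03 -6.60000e-03  2.52758e+01]
base 5450 ((569.8961181640625, -175.89614868164062), (83.84581756591797, 71.95166015625), 3.6456778049468994) s2 -246.0 -173.8 s1min 516.4 z 20.2
  plane slopes [-8.00000e-04  2.03000e-02  2.03661e+01]
```

```bash
cat > d.py <<'E'
from h import *
import sys
f=np.load(sys.argv[1],allow_pickle=True).item(); P=cloud(f)
e1=np.array([.998,.0602]);e2=np.array([-.0602,.998])
F=np.c_[P[...,:2].reshape(-1,2)@np.c_[e1,e2],P[...,2].ravel()].reshape(P.shape); g=cv2.cvtColor(f["color"],cv2.COLOR_BGR2GRAY)
fit=lambda x,y:np.polyfit(x,y,1)
for nm,lo,hi,zc in [("stop",-262,-247,26),("base",-237,-176,20)]:
    m=(g<110)&(abs(P[...,2]-zc)<3.5)&(F[...,1]>lo)&(F[...,1]<hi)&(F[...,0]>490)&(F[...,0]<600)
    m=cv2.morphologyEx(m.astype(np.uint8),cv2.MORPH_OPEN,np.ones((3,3)))>0
    s=F[m]; A=np.c_[s[:,:2]-[540,-205],np.ones(len(s))]
    b=np.arange(lo,hi,3); e=[np.percentile(s[(s[:,1]>=q)&(s[:,1]<q+3)][:,0],2) for q in b if ((s[:,1]>=q)&(s[:,1]<q+3)).sum()>15]
    print(nm,len(s),"s1 edge",np.median(e).round(2),np.round(e,1),"plane",np.linalg.lstsq(A,s[:,2],rcond=None)[0].round(4))
# facing sides, by image brightness near rows: dark + height, per s1 slice
for q in range(532,548,4):
    sl=(F[...,0]>q)&(F[...,0]<q+4)&(g<110)
    st=F[sl&(abs(P[...,2]-26)<3)&(F[...,1]<-236)&(F[...,1]>-270)][:,1]; ba=F[sl&(abs(P[...,2]-20)<2.5)&(F[...,1]>-246)&(F[...,1]<-165)][:,1]
    if len(st)and len(ba): print(q,"stop",st.min().round(1),st.max().round(1),"base",ba.min().round(1),ba.max().round(1))
E
python3 d.py w8.npy; echo; python3 d.py w7.npy
```

```text
stop 2317 s1 edge 517.21 [517.1 517.2 516.8 517.3 517.3] plane [-3.80000e-03  1.30000e-03  2.57551e+01]
base 4317 s1 edge 528.84 [529.1 529.4 528.8 529.  528.8 528.9 528.8 528.7 528.5 528.7 528.5 528.7
 528.8 528.8 528.9 528.8 529.  528.8 528.8 529.1 529.1] plane [-8.0000e-04  2.0000e-02  2.0387e+01]
532 stop -264.0 -243.7 base -244.0 -174.3
536 stop -263.8 -243.8 base -244.0 -174.8
540 stop -263.5 -243.6 base -244.0 -174.5
544 stop -263.8 -243.8 base -244.0 -174.3

stop 2035 s1 edge 517.16 [517.2 516.9 517.3 517.  517.3] plane [-3.40000e-03  6.90000e-03  2.60395e+01]
base 3784 s1 edge 519.9 [520.2 520.9 520.5 520.2 520.2 519.9 519.8 519.9 519.8 519.8 519.7 519.6
 519.6 519.7 520.  519.9 519.9 520.  520.1] plane [1.00000e-04 7.30000e-03 1.96658e+01]
532 stop -263.8 -243.4 base -244.2 -165.2
536 stop -263.9 -243.6 base -244.0 -165.0
540 stop -264.0 -243.5 base -244.0 -165.3
544 stop -263.9 -243.5 base -244.1 -165.0
```

The end stop isn't reached yet: the base edge is only 11.6 mm past the stop's end, and home is 15 mm. So the 21 N is mostly friction from too much down-force. I'll relax, unload z, then slide along x.

Call:
send_rows(rows=[[0.03, -0.02, -0.01, 0, 0], [0.03, -0.02, -0.01, 0, 0], [0.03, -0.02, -0.01, 0, 0]])

```text
clock: 16.55
eef_pos: [565.0, -173.6, 47.0]
orientation: [-2.121, -2.263, -0.006]
contact_force: [-5.9, 1.5, 3.7]
grip_width: 7.1
```

```bash
python3 c.py w9.npy | head -6; python3 d.py w9.npy | cut -c1-60
```

```text
TCP [ 565.  -173.6   47. ] head 93.67 q6 -0.37 t 16.55 F [-5.9  1.5  3.7] w 7.1
 shares [-0.017  0.058  0.017] turn 0.002
[ 0.07166507  0.72070284 -0.02799607]
toolz [-0.0267  0.0302 -0.9992]
s1,s2 of TCP 553.42799331004 -207.24168592431164 home lug 558.2 -208.6
stop 3053 ((571.5791015625, -219.82936096191406), (82.06604766845703, 20.510726928710938), 3.5378336906433105) s2 -264.0 -243.5 s1min 516.2 z 25.5
stop 2193 s1 edge 517.26 [517.6 517.1 517.3 517.2 517.4] pla
base 4192 s1 edge 526.1 [526.5 526.3 526.3 526.2 526.2 526.1
 525.9 526.1 526.1 525.9 525.9 526.1 526.1 526.1 526.4] plan
532 stop -264.0 -243.7 base -244.0 -171.6
536 stop -263.8 -243.8 base -243.9 -171.8
540 stop -263.7 -243.6 base -243.9 -171.5
544 stop -263.3 -243.6 base -244.0 -171.5
```

Tool tilt has built up (−0.027, 0.030), because each call starts from the measured, deflected pose. I'll drag the bracket back a little under down-force, which tilts the tool the other way.

Call:
send_rows(rows=[[0.05, -0.05, 0.03, 0, 0], [0.1, -0.1, 0.03, 0, 0], [0.15, -0.15, 0.03, 0, 0], [0.18, -0.18, 0.03, 0, 0]])

```text
clock: 17.1
eef_pos: [552.2, -161.3, 46.3]
orientation: [-2.125, -2.266, -0.008]
contact_force: [2.8, -2.3, 1.8]
grip_width: 7.1
```

```bash
python3 c.py w10.npy; python3 d.py w10.npy | cut -c1-60
```

```text
TCP [ 552.2 -161.3   46.3] head 93.67 q6 -0.36 t 17.1 F [ 2.8 -2.3  1.8] w 7.1
 shares [-0.18   0.208  0.001] turn 0.002
[-1.19774173 -1.26784168  0.01579497]
toolz [-0.0221  0.0277 -0.9994]
s1,s2 of TCP 541.3557178561878 -194.21052960446994 home lug 558.2 -208.6
stop 2618 ((567.5407104492188, -219.95953369140625), (74.35101318359375, 20.711021423339844), 3.322432041168213) s2 -264.0 -243.3 s1min 516.0 z 25.5
  plane slopes [-2.00000e-03 -7.90000e-03  2.52091e+01]
base 4813 ((561.8181762695312, -170.94236755371094), (74.0702896118164, 80.89836883544922), 5.284385681152344) s2 -246.0 -165.0 s1min 513.7 z 20.0
  plane slopes [-1.80000e-03  1.61000e-02  1.99666e+01]
stop 1890 s1 edge 516.8 [516.8 517.3 516.5 516.6 517. ] plan
base 3643 s1 edge 514.37 [514.9 515.1 514.8 515.1 514.3 514.
 514.1 513.9 514.1 514.2 514.3 514.5 514.4] plane [-1.50000e
532 stop -263.9 -243.5 base -244.0 -165.1
536 stop -263.7 -243.3 base -244.0 -165.5
540 stop -264.0 -243.6 base -244.0 -165.1
544 stop -263.7 -243.6 base -244.0 -165.1
```

Call:
send_rows(rows=[[0.03, -0.03, 0.07, 0, 0], [0.08, -0.08, 0.09, 0, 0], [0.14, -0.14, 0.09, 0, 0], [0.18, -0.18, 0.09, 0, 0]])

```text
clock: 17.65
eef_pos: [546.0, -152.0, 45.6]
orientation: [-2.138, -2.28, -0.016]
contact_force: [12.4, -9.1, 19.5]
grip_width: 6.5
```

```bash
python3 c.py w11.npy|head -5
```

```text
TCP [ 546.  -152.    45.6] head 93.68 q6 -0.35 t 17.65 F [12.4 -9.1 19.5] w 6.5
 shares [-0.301  0.278 -0.005] turn 0.002
[-2.50536445 -2.2784877   0.21803852]
toolz [-0.0048  0.0188 -0.9998]
s1,s2 of TCP 535.7320063014167 -184.55837089949353 home lug 558.2 -208.6
```

Call:
send_rows(rows=[[0.05, 0, 0.08, 0, 0], [0.1, -0.03, 0.1, 0, 0], [0.16, -0.05, 0.1, 0, 0], [0.2, -0.05, 0.1, 0, 0]])

```text
clock: 18.2
eef_pos: [547.0, -145.7, 45.2]
orientation: [2.15, 2.283, 0.006]
contact_force: [-1.8, -23.4, 30.4]
grip_width: 7.1
```

```bash
python3 c.py w12.npy|head -5; python3 d.py w12.npy|cut -c1-60;  python3 - <<'E'
from h import *
f=np.load("w12.npy",allow_pickle=True).item(); P=cloud(f); g=f["color"].max(2)
m=(g<110)&(abs(P[...,2]-20)<3.5)&(np.hypot(P[...,0]-525,P[...,1]+150)<45)
A=np.c_[P[m][:,:2]-[525,-150],np.ones(m.sum())]; print("base plane world",np.linalg.lstsq(A,P[m][:,2],rcond=None)[0].round(4))
m=(f["color"].min(2)>110)&(abs(P[...,2]-12)<5)&(P[...,1]<-40)&(P[...,1]>-250)
A=np.c_[P[m][:,:2]-[525,-150],np.ones(m.sum())]; print("plate plane",np.linalg.lstsq(A,P[m][:,2],rcond=None)[0].round(4))
E
```

```text
TCP [ 547.  -145.7   45.2] head 93.43 q6 -0.32 t 18.2 F [ -1.8 -23.4  30.4] w 7.1
 shares [-0.378  0.261 -0.001] turn -0.0
[-4.47783513  0.47278353 -0.26812995]
toolz [ 0.0072 -0.0012 -1.    ]
s1,s2 of TCP 537.1542470050055 -178.33940257344284 home lug 558.2 -208.6
stop 1933 s1 edge 516.86 [516.9 517.4 516.8 516.9 516.9] pla
base 2865 s1 edge 509.17 [522.6 510.1 509.3 509.2 509.  509.
 508.5] plane [3.40000e-03 2.24000e-02 1.96577e+01]
532 stop -263.3 -243.4 base -244.2 -165.3
536 stop -263.7 -243.3 base -243.9 -165.3
540 stop -263.6 -243.1 base -244.1 -165.1
544 stop -263.5 -243.5 base -244.2 -165.2
base plane world [ 1.00000e-03 -4.40000e-03  1.96561e+01]
plate plane [ 5.00000e-04 -8.00000e-04  1.14089e+01]
```

Tilt is now about 0.007 rad. Next comes a light-load approach to about 3 mm short of both stops.

Call:
send_rows(rows=[[0, 0, -0.01, 0, 0], [-0.08, 0.06, -0.01, 0, 0], [-0.16, 0.12, -0.01, 0, 0], [-0.24, 0.18, -0.01, 0, 0], [-0.31, 0.23, -0.01, 0, 0], [-0.34, 0.25, -0.01, 0, 0], [-0.34, 0.25, -0.01, 0, 0]])

```text
clock: 19.12
eef_pos: [566.8, -167.4, 45.3]
orientation: [-2.15, -2.288, -0.012]
contact_force: [-4.9, 8.0, 10.6]
grip_width: 6.6
```

```bash
python3 c.py w13.npy|head -5; python3 d.py w13.npy|cut -c1-90
```

```text
TCP [ 566.8 -167.4   45.3] head 93.56 q6 -0.35 t 19.12 F [-4.9  8.  10.6] w 6.6
 shares [-0.092  0.031 -0.003] turn 0.001
[1.499247   1.10387884 0.09266298]
toolz [ 0.0034  0.0073 -1.    ]
s1,s2 of TCP 555.5830378290046 -201.19099289612893 home lug 558.2 -208.6
stop 2269 s1 edge 516.93 [517.3 517.1 516.9 516.9 516.8] plane [-3.2000e-03  8.0000e-03  2
base 4312 s1 edge 527.75 [528.  528.2 527.9 528.  527.8 527.8 527.8 527.6 527.7 527.7 527.
 527.3 527.5 527.6 527.6 527.7 527.5 527.9 527.8 528.1] plane [-3.10000e-03  5.20000e-03  
532 stop -263.8 -243.5 base -244.0 -166.3
536 stop -263.7 -243.6 base -244.0 -166.4
540 stop -264.0 -243.7 base -244.0 -166.5
544 stop -263.5 -243.5 base -243.9 -166.1
```

Call:
send_rows(rows=[[-0.02, 0.02, -0.008, 0, 0], [-0.05, 0.05, -0.008, 0, 0], [-0.08, 0.08, -0.008, 0, 0], [-0.11, 0.1, -0.008, 0, 0], [-0.13, 0.12, -0.008, 0, 0], [-0.15, 0.13, -0.008, 0, 0], [-0.15, 0.13, -0.008, 0, 0], [-0.15, 0.13, -0.008, 0, 0], [-0.15, 0.13, -0.008, 0, 0], [-0.15, 0.13, -0.008, 0, 0]])

```text
clock: 20.42
eef_pos: [570.7, -171.1, 45.6]
orientation: [-2.133, -2.278, -0.015]
contact_force: [-23.8, 19.8, 34.6]
grip_width: 6.6
```

```bash
python3 c.py w14.npy; python3 d.py w14.npy|cut -c1-100
```

```text
TCP [ 570.7 -171.1   45.6] head 93.77 q6 -0.37 t 20.43 F [-23.8  19.8  34.6] w 6.6
 shares [-0.042 -0.015  0.001] turn 0.003
[4.05836451 4.44463754 0.30804417]
toolz [-0.0087  0.0211 -0.9997]
s1,s2 of TCP 559.2274231671287 -205.14607925996597 home lug 558.2 -208.6
stop 3308 ((572.5028076171875, -219.71670532226562), (83.75672149658203, 20.632659912109375), 3.6546881198883057) s2 -264.1 -243.4 s1min 516.3 z 25.5
  plane slopes [-1.80000e-03 -5.40000e-03  2.53051e+01]
base 5626 ((569.5291748046875, -173.45965576171875), (83.78624725341797, 76.88475799560547), 3.6685962677001953) s2 -246.0 -168.8 s1min 516.2 z 20.0
  plane slopes [-2.6000e-03  1.4000e-02  2.0077e+01]
stop 2394 s1 edge 517.19 [517.  517.3 517.1 517.5 517.2] plane [-2.80000e-03  1.06000e-02  2.61774e+
base 4384 s1 edge 531.3 [532.3 532.  532.3 531.8 531.5 531.4 531.5 531.5 531.4 531.3 531.2 531.1
 531.1 531.2 531.2 531.3 531.2 531.2 531.3 531.2 531.3] plane [-2.20000e-03  1.65000e-02  2.00768e+0
532 stop -263.7 -243.6 base -243.9 -170.0
536 stop -263.9 -243.6 base -244.0 -169.8
540 stop -264.0 -243.5 base -244.1 -169.7
544 stop -263.9 -243.7 base -243.9 -170.0
```

x is now within about 1 mm of home and y is 3.6 mm short, but friction from 35 N of down-force eats the push. I'll unload z more while pressing y.

Call:
send_rows(rows=[[0, 0.01, -0.02, 0, 0], [-0.02, 0.02, -0.025, 0, 0], [-0.05, 0.02, -0.025, 0, 0], [-0.07, 0.03, -0.025, 0, 0], [-0.08, 0.03, -0.025, 0, 0], [-0.08, 0.03, -0.025, 0, 0], [-0.08, 0.03, -0.025, 0, 0]])

```text
clock: 21.35
eef_pos: [570.3, -173.1, 46.3]
orientation: [-2.122, -2.274, -0.018]
contact_force: [-10.8, 11.6, 10.9]
grip_width: 6.9
```

```bash
python3 c.py w15.npy; python3 d.py w15.npy|cut -c1-100
```

```text
TCP [ 570.3 -173.1   46.3] head 93.94 q6 -0.38 t 21.35 F [-10.8  11.6  10.9] w 6.9
 shares [-0.018 -0.008  0.009] turn 0.004
[2.62066369 1.56146477 0.74326187]
toolz [-0.0147  0.0298 -0.9994]
s1,s2 of TCP 558.6980737387981 -207.12416479448834 home lug 558.2 -208.6
stop 3281 ((572.4085693359375, -219.76686096191406), (83.79768371582031, 20.53972625732422), 3.6211435794830322) s2 -264.1 -243.4 s1min 516.2 z 25.5
  plane slopes [-2.30000e-03 -8.10000e-03  2.51624e+01]
base 5557 ((569.6511840820312, -173.8277130126953), (85.33793640136719, 74.20289611816406), 4.88604736328125) s2 -245.9 -170.0 s1min 516.3 z 20.5
  plane slopes [-2.40000e-03  2.62000e-02  2.05889e+01]
stop 2382 s1 edge 517.44 [517.8 517.4 517.  517.6 517.4] plane [-3.80000e-03  9.80000e-03  2.61556e+
base 4335 s1 edge 530.64 [531.8 531.8 531.6 531.5 531.4 531.8 531.2 531.  530.9 530.6 530.7 530.6
 530.6 530.5 530.6 530.5 530.3 530.4 530.2 530.2 530.3] plane [-1.60000e-03  2.75000e-02  2.05838e+0
532 stop -263.8 -243.7 base -243.9 -172.0
536 stop -263.9 -243.7 base -244.0 -172.4
540 stop -263.8 -243.8 base -243.8 -172.2
544 stop -264.1 -243.7 base -243.9 -171.8
```

y is still 1.5 mm off, and the tool roll has crept to 0.03. I'll reset it with reverse drags again, deliberately overshooting so that the final press ends level.

Call:
send_rows(rows=[[0.05, -0.05, 0.08, 0, 0], [0.1, -0.1, 0.1, 0, 0], [0.16, -0.14, 0.1, 0, 0], [0.22, -0.18, 0.1, 0, 0]])

```text
clock: 21.9
eef_pos: [565.5, -163.0, 45.1]
orientation: [-2.139, -2.289, -0.025]
contact_force: [10.6, -11.9, 20.3]
grip_width: 6.7
```

Call:
send_rows(rows=[[0.05, 0, 0.08, 0, 0], [0.1, -0.03, 0.1, 0, 0], [0.16, -0.06, 0.1, 0, 0], [0.22, -0.08, 0.1, 0, 0]])

```text
clock: 22.4
eef_pos: [566.5, -155.2, 44.8]
orientation: [2.14, 2.28, 0.021]
contact_force: [2.5, -19.4, 33.8]
grip_width: 7.2
```

```bash
python3 c.py w16.npy|head -5
```

```text
TCP [ 566.5 -155.2   44.8] head 93.63 q6 -0.33 t 22.4 F [  2.5 -19.4  33.8] w 7.2
 shares [-0.244  0.024 -0.008] turn 0.002
[-3.99625957 -0.16130947 -0.15776311]
toolz [ 2.040e-02 -4.000e-04 -9.998e-01]
s1,s2 of TCP 556.0588127917438 -189.0245276112738 home lug 558.2 -208.6
```

One more drag, purely in +y.

Call:
send_rows(rows=[[0.05, 0, 0.08, 0, 0], [0.1, 0, 0.1, 0, 0], [0.16, 0, 0.1, 0, 0], [0.22, 0, 0.1, 0, 0]])

```text
clock: 22.95
eef_pos: [569.5, -149.0, 45.0]
orientation: [2.132, 2.257, 0.004]
contact_force: [-10.1, -25.4, 47.5]
grip_width: 7.1
```

```bash
python3 c.py w17.npy|head -5; python3 d.py w17.npy|cut -c1-100
```

```text
TCP [ 569.5 -149.    45. ] head 93.23 q6 -0.3 t 22.95 F [-10.1 -25.4  47.5] w 7.1
 shares [-0.319 -0.016  0.002] turn -0.002
[-5.00486718  2.25675115 -0.52063295]
toolz [ 0.0286 -0.0233 -0.9993]
s1,s2 of TCP 559.4345561191883 -183.00423495722737 home lug 558.2 -208.6
stop 2300 s1 edge 517.17 [517.2 517.1 517.2 517.  517.5] plane [-2.7000e-03  1.0600e-02  2.6229e+01]
base 2962 s1 edge 530.49 [530.9 530.4 530.2 530.7 530.6 530.6 530.5 530.4 530.5 530.6 530.5 530.2
 530.4 530.3 530.5] plane [5.2000e-03 1.2800e-02 2.0359e+01]
532 stop -263.7 -243.3 base -244.4 -165.0
536 stop -264.1 -243.3 base -243.9 -165.5
540 stop -263.5 -243.6 base -244.2 -165.4
544 stop -263.5 -243.4 base -244.2 -165.3
```

Call:
send_rows(rows=[[0, 0, -0.01, 0, 0], [-0.06, 0, -0.02, -0.002, 0], [-0.12, 0, -0.02, -0.002, 0], [-0.18, 0, -0.02, -0.002, 0], [-0.24, 0, -0.02, -0.002, 0], [-0.28, 0, -0.02, -0.002, 0], [-0.3, 0, -0.02, -0.002, 0], [-0.3, 0, -0.02, -0.002, 0]])

```text
clock: 24.0
eef_pos: [571.6, -171.4, 46.8]
orientation: [2.128, 2.263, 0.009]
contact_force: [-0.8, -0.1, -6.5]
grip_width: 6.6
```

```bash
python3 c.py w18.npy|head -5; python3 d.py w18.npy|cut -c1-100
```

```text
TCP [ 571.6 -171.4   46.8] head 93.51 q6 -0.35 t 24.0 F [-0.8 -0.1 -6.5] w 6.6
 shares [-0.038 -0.027  0.017] turn 0.0
[ 0.01666531  0.44916541 -0.06597873]
toolz [ 0.03   -0.0201 -0.9993]
s1,s2 of TCP 560.1708561481677 -205.46585912721758 home lug 558.2 -208.6
stop 2307 s1 edge 517.32 [517.3 516.8 517.3 517.  518.1] plane [-4.30000e-03  8.20000e-03  2.61046e+
base 4334 s1 edge 531.33 [531.4 531.5 531.4 531.3 531.4 531.4 531.4 531.3 531.  531.1 531.1 531.1
 531.1 531.3 531.3 531.2 531.2 531.4 531.3 531.5 532.4] plane [ 1.07000e-02 -1.93000e-02  2.13646e+0
532 stop -263.7 -236.7 base -244.1 -170.5
536 stop -263.8 -238.4 base -244.1 -170.4
540 stop -263.7 -236.6 base -244.0 -170.7
544 stop -263.8 -236.2 base -243.8 -171.0
```

The bracket is now carried just off the plate (−6.5 N, its own weight), which is good for sliding. I'll bring it to the stops almost weightless, then set it down and press.

Call:
send_rows(rows=[[-0.03, 0, 0.005, 0, 0], [-0.06, 0.01, 0.01, 0, 0], [-0.08, 0.03, 0.012, 0, 0], [-0.1, 0.05, 0.014, 0, 0], [-0.1, 0.06, 0.016, 0, 0], [-0.1, 0.06, 0.016, 0, 0], [-0.1, 0.06, 0.016, 0, 0]])

```text
clock: 24.92
eef_pos: [572.1, -175.4, 45.1]
orientation: [2.134, 2.271, 0.009]
contact_force: [-13.3, 9.9, 6.0]
grip_width: 6.9
```

```bash
python3 c.py w19.npy|head -5; python3 d.py w19.npy|cut -c1-140
```

```text
TCP [ 572.1 -175.4   45.1] head 93.57 q6 -0.36 t 24.93 F [-13.3   9.9   6. ] w 6.9
 shares [ 0.012 -0.03  -0.006] turn 0.001
[ 2.47402356  3.01595042 -0.0702133 ]
toolz [ 0.0223 -0.0131 -0.9997]
s1,s2 of TCP 560.4231063416881 -209.52957194495232 home lug 558.2 -208.6
stop 2331 s1 edge 517.6 [517.6 517.1 517.6 517.1 517.6] plane [-3.8000e-03  5.2000e-03  2.5931e+01]
base 4549 s1 edge 531.46 [531.6 531.5 531.5 531.5 531.5 531.4 531.4 531.5 531.3 531.2 531.2 531.4
 531.5 531.5 531.4 531.4 531.4 531.5 531.9 532.  532.9] plane [-4.40000e-03 -7.20000e-03  2.00487e+01]
532 stop -263.7 -243.6 base -244.0 -173.8
536 stop -263.9 -243.6 base -243.9 -174.1
540 stop -263.8 -243.6 base -244.0 -174.0
544 stop -263.7 -243.5 base -243.9 -174.1
```

Both contacts look real: the base side is at the stop face (−174.0 against −173.6), x no longer advances at 13 N, and the base is nearly level. Now a slightly firmer, steady press, then a check from the scene camera.

Call:
send_rows(rows=[[-0.03, 0.04, -0.003, 0, 0], [-0.06, 0.07, -0.003, 0, 0], [-0.07, 0.07, -0.003, 0, 0], [-0.07, 0.07, -0.003, 0, 0], [-0.07, 0.07, -0.003, 0, 0], [-0.07, 0.07, -0.003, 0, 0], [-0.07, 0.07, -0.003, 0, 0], [-0.07, 0.07, -0.003, 0, 0]])

```text
clock: 25.98
eef_pos: [572.1, -175.6, 45.1]
orientation: [2.141, 2.283, 0.01]
contact_force: [-19.7, 15.8, 13.4]
grip_width: 7.2
```

```bash
python3 c.py w20.npy|head -5; python3 d.py w20.npy|cut -c1-140
python3 - <<'E'
from h import *
f=grab("scene"); np.save("s2.npy",f); c=cv2.resize(f["color"][160:260,155:290],None,fx=5.5,fy=5.5,interpolation=cv2.INTER_CUBIC); cv2.imwrite("pics/s2.png",c)
s=manip.state(); print(s["contact_force"],s["dq"].round(3))
E
```

```text
TCP [ 572.1 -175.6   45.1] head 93.66 q6 -0.36 t 25.98 F [-19.7  15.8  13.4] w 7.2
 shares [ 0.014 -0.029 -0.006] turn 0.002
[ 3.39904076  3.69952278 -0.17942697]
toolz [ 0.0128 -0.0034 -0.9999]
s1,s2 of TCP 560.3560373548357 -209.64125145513265 home lug 558.2 -208.6
stop 2369 s1 edge 517.33 [517.5 517.1 517.4 517.3 517.1] plane [-3.7000e-03  7.5000e-03  2.6025e+01]
base 4541 s1 edge 531.48 [531.5 531.7 531.4 531.5 531.4 531.5 531.5 531.4 531.3 531.2 531.2 531.3
 531.4 531.6 531.5 531.8 531.6 531.6 531.8 531.6 532.5] plane [-6.60000e-03 -1.00000e-04  2.01411e+01]
532 stop -263.8 -243.7 base -244.0 -174.2
536 stop -264.1 -243.7 base -244.0 -174.1
540 stop -263.7 -243.8 base -243.9 -174.5
544 stop -264.1 -243.6 base -244.1 -174.1
[-20.10384109  14.58927508  13.17382887] [-0.001  0.001 -0.     0.     0.001 -0.   ]
```

View pics/s2.png

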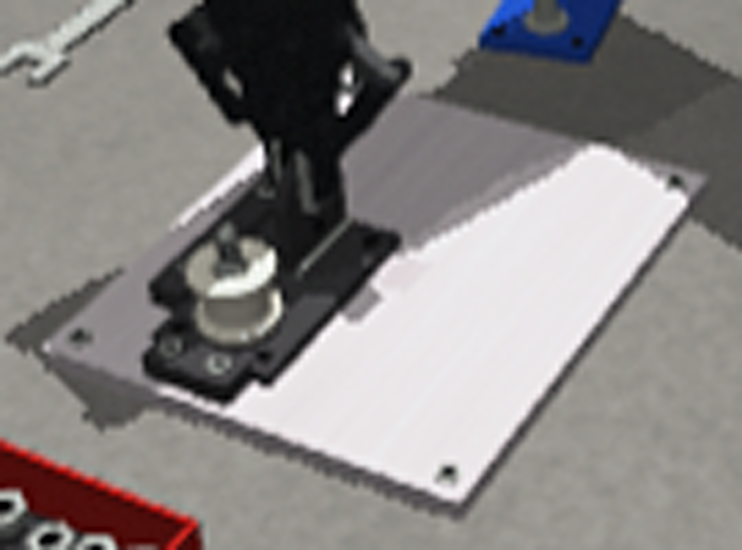

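The scene view shows the bracket butted against the end stop, the roller fully down (thread out above it) and the gripper on the lug. A 50% higher push moved nothing, so both contacts are solid. I'll do a final roller-height check and hand in.

Run:
```python
from h import *
f=np.load("s2.npy",allow_pickle=True).item()
e1=np.array([.998,.0602]);e2=np.array([-.0602,.998]); pin=(559.4+66)*e1+(-208.9)*e2; print("pin exp",pin); flange(f,pin,57)
s=manip.state(); print(s["clock"],s["contact_force"].round(1)); manip.hand_in()
```

```text
pin exp [ 636.72498 -170.83312]
flange n 120 z 55.6 mean [ 640.3 -165.4] circ ((638.7915649414062, -166.29273986816406), 22.415332794189453) rect ((639.76708984375, -165.19113159179688), (40.711708068847656, 42.16584014892578))
26.075 [-20.1  14.6  13.2]
the job is handed in; nothing more can be done
```

I handed the job in at about 26 s of the 62 s allowed. The roller is down on the bracket's pin and let go. The bracket sits in the corner with the gripper still on its lug, pressing it against both stops. No verdict was reported.

**Roller:** I took the roller on the mat, the farther of the two look-alikes. After I let go, its top flange read 56.4 mm high; 57 mm is fully down, and the camera had read 0.7 mm low on the same roller earlier.

**Bracket at the end:**
- **Press:** the wrist force was about 20 N towards the end stop, 15 N towards the long stop and 13 N down. Raising the push by about half moved the bracket no further, so both contacts look firm. I could not measure the force on each stop directly.
- **Long stop:** the bracket's side was within about 0.5 mm of the expected contact position.
- **End stop:** the bracket's edge measured 14.1 mm past the end of the long stop. Fully home is 15 mm, which is within what the camera can resolve.
- **Square and level:** by camera it was square to within about 0.01 rad and level to within about 0.01 rad.

**Checks that disagreed or went wrong:**
- **First push:** it stalled about 3.4 mm short of the end stop because the gripper pressed down too hard and the tool tilted. I dragged the bracket back to undo the tilt and repeated the approach twice.
- **Last roller check:** the scene camera put the flange at 55.6 mm high and about 5 mm sideways from the expected pin position. That camera had already read the roller a few millimetres off where the wrist camera put it, and only part of the flange was visible, so I trusted the wrist measurements.
- **Bystanders:** I kept clear of the star knob, hose clamp and spanner throughout, but did not measure them again at the end.

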